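# Stow the torch and spray on the cabinet door rack and snap it shut

## Robot

A 6-joint arm with a two-finger parallel gripper is mounted at the origin on the work surface. World frame = base frame: x ahead of the robot, y to its left, z up, the work surface at z = 0. Lengths are in mm, angles in rad, forces in N, time in s.
With the tool pointing down it reaches from about 300 to 775 mm from the base axis. Payload 14.6 kg.
Tool frame: the origin (TCP) lies at the very end of the fingers, on their centre line; the grasp point (between the pads) lies 19 mm behind it; z points along the fingers, y is the line along which they close (so a half turn about z gives the same grasp; the last joint's range is limited). The gripper opens to 94 mm and grips with 3 to 60 N. Pads are 16 mm wide; open, the fingers measure 119 mm over their backs; the gripper's body (75 mm by 177 mm) begins 78 mm behind the grasp point.
Start: joints at [1.249, 0.3, 1.521, -0, 1.321, -0.067], TCP at [138.626, 532.233, 168.846] pointing down, gripper open.
Joint ranges: [-3.03, 3.03], [-0.79, 2.21], [0.23, 2.52], [-1.04, 4.18], [0, 3.07], [-2.55, 2.55]. Speed limits (rad/s): [2.22, 2.22, 2.57, 3.14, 3.14, 3.14].

## Interface

Orientations are given as [roll, pitch, yaw] about the fixed x, y, z axes, in that order (R = Rz(yaw) Ry(pitch) Rx(roll)).
In Python, from cell import manip, eyes, ticket gives the robot as it stands. The module is installed in compiled form; this text tells all that it offers.
- The arm moves only by the tool arm_command, never from a script. Its argument "plan" is a list of rows, each a list of 5 numbers: the opening, from -1 (shut) to 1 (fully open), then the shift along the tool's x, y, z in m, then the turn about the tool's z in rad. In form: [[jaw, dx, dy, dz, roll], ...]. A call has 1 to 20 rows; each row shifts and turns the commanded pose from where the row before left it, along the tool's axes as they then stand; what a row does not reach is not made up. A row lasts 1/8 s, in which the tool goes at most 62.5 mm and 10.7 degrees, less where a joint would pass 70% of its speed; a pose out of reach is approached as far as the arm can. A call is refused whole if a number of a shift passes 0.0625 or a number of a turn 0.188, either way. A call with a gripper value outside its range is refused whole. The fingers move at their own pace and stop on an object; "newtons" is the grip in N (left out, the last holds). Time passes only in rows, so rows that do not move let the fingers close. It gives the time, the measured TCP pose, the force, the opening and the grip force at its end, in the units of the state.
- manip.read_state(): the state, without advancing time (a new reading comes with each control period).
- eyes.camera(name): name is "scene" or "top" or "wrist"; returns a dict with "img" (400x640x3 uint8, blue, green, red), "z_map" (400x640 float32, mm along the optical axis (not along the pixel's ray), 0 where there is no reading), "fx", "fy", "cx", "cy" (pixels), "dist" ([k1, k2, p1, p2, k3] as OpenCV has them; the pictures are not rectified), "eye" and "orientation" of the camera in the world. Camera axes: x right, y down, z forward; pixel columns grow to the right and rows downward; lengths in mm; the calibration is good to about 2 mm. A picture is of the moment at which its call begins.
- ticket.sign_off(): hands the job in; it is judged then, once.
The state is a dict: "clock": time; "joints": joint angles; "qd": joint speeds; "effort": joint torques, N m; "eef_pos": TCP position; "eef_rot": TCP orientation; "wrist_force": force on the tool from outside, world axes, zero at the start; "moment": the same for the moment, N m; "finger_gap": finger opening in mm; "finger_force": force on a finger pad.
Only numpy, scipy, OpenCV 4.12 (cv2) and the standard library are available. Lean on these libraries where they do the work, as an engineer would, in place of code of your own. Each camera call takes 0.05 s, during which the arm holds its last target. There are 200 camera calls.

## Task

Pull the little blue hall cabinet door open through its sprung roller catch and swing it wide, roughly square to the cabinet. Stand the yellow torch and the green spray can upright in the rack on the inside of the door, one in each bay, then push the door until it snaps fully shut with both still standing inside. Leave everything else on the shelf where it is.

Things in the scene. Friction and masses are not known exactly. Their poses are not given: they have to be found in the camera images.
- door (a joint): Door angle, rad: 0 = shut and caught, grows as it opens, stop at 1.9. Slight hinge friction (0.05 N m): it stays where it is left. The roller catch acts below about 0.11 rad: opening takes about 7 N at the handle from 0, easing off by 0.05 rad; closing takes about the same between 0.11 and 0.05 rad, then the spring draws it to 0. Left between 0.05 and 0.11 it springs back out to about 0.11.
- door_handle (a point): Grip point on the axis of the door's steel handle, 152 mm above the shelf: a plain upright round bar, 14 mm in diameter, 90 to 175 mm above the shelf, joined to the door only by a thin stem at its foot. Its axis is 35 mm off the door's outer face. Axes turn with the door: y along the door from hinge to handle edge, x from outer to inner face (into the shut cabinet), z up.
- door_hinge (a point): Point on the upright hinge line of the blue door, 152 mm above the shelf; axes as for door_handle. In them the panel is x -14 to 0, y 2 to 228 mm, and the handle bar is at x -49, y 192 mm. Opens anticlockwise seen from above. Door top 176 mm above the shelf; the fixed birch cabinet is 120 deep, 230 wide, 180 mm high.
- rack_mid (a point): Middle of the white rack on the door's inside, on its floor, 50 mm above the shelf (x 30, y 99 mm from the hinge line); axes as for door_handle; turns with the door. Open-topped, two bays side by side along the door, each 60 mm along the door by 60 mm out from the inner face, 15 mm apart; walls 55 mm high. The door panel, 126 mm higher than the rack floor, is its back.
- bay_a (a point): Centre of the floor of the bay nearer the hinge (30 mm from the door's inner face, 61.5 mm from the hinge along the door), 50 mm above the shelf; axes as for door_handle.
- bay_b (a point): Centre of the floor of the bay nearer the handle (30 mm from the door's inner face, 136.5 mm from the hinge along the door), 50 mm above the shelf; axes as for door_handle.
- torch: Yellow torch, 110 mm tall, standing lens-down; origin at the centre of its underside, z up along it. Head 44 mm in diameter up to 22 mm height, body 32 mm in diameter from 36 mm up to the top. About 0.16 kg.
- torch_mid (a point): Centre of the torch, half-way up (55 mm over its underside, 55 mm below its top).
- spray: Green spray can with white cap, a plain cylinder 42 mm in diameter and 105 mm tall, standing; origin at the centre of its underside. About 0.18 kg.
- spray_mid (a point): Centre of the spray can, half-way up (52.5 mm over its underside, 52.5 mm below its top).
- tray: Fixed slate-grey tray 230 x 140 mm, floor 6 mm thick, rim 18 mm high; origin under its centre, x along its length. The torch and the spray can stand in it, one at either end.
- carabiner: Blue carabiner, 95 x 50 x 12 mm, lying flat in the tray between torch and can; to be left. Origin at its centre, underside.
- bell: Stainless counter bell, 84 mm in diameter, 64 mm tall; to be left. Origin under its centre.
- jar: Upturned glass jar, 84 mm in diameter, 100 mm tall; to be left. Origin under its centre.
- glasses_case: Dark red glasses case 65 x 160 x 42 mm; to be left. Origin under its centre.
- shoe_brush: Brush about 180 mm long, lying flat; to be left.
Mind the look-alikes: they are no part of the job. Of the things that look like the spray, the largest one is meant.

How it is judged (in metres and radians):
On the way, in this order (a step that is already met when the one before it is completed fails the run):
1. the door is pulled through the catch and swung wide open (value of joint door above 1.2 rad), for 0.2 s.
2. torch and spray can stand released in the rack of the open door (x of torch_mid in the frame of rack_mid between -0.034 and 0.034 m and y of torch_mid in the frame of rack_mid between -0.077 and 0.077 m and z of torch_mid in the frame of rack_mid between 0.043 and 0.067 m and angle between each of torch_mid, spray_mid's own z axis and vertical below 0.25 rad and contact force between each of torch, spray and the fingers below 0.05 N and x of spray_mid in the frame of rack_mid between -0.034 and 0.034 m and y of spray_mid in the frame of rack_mid between -0.077 and 0.077 m and z of spray_mid in the frame of rack_mid between 0.0405 and 0.0645 m and value of joint door above 0.6 rad), for 0.2 s.
At the end, for the whole second after the job is handed in: The door is snapped fully shut (under 0.02 rad), and torch and spray can stand upright (within 0.25 rad) on the rack's floor (centre height within 12 mm), one in each bay, at rest and released (value of joint door below 0.02 rad and x of torch_mid in the frame of rack_mid between -0.034 and 0.034 m and y of torch_mid in the frame of rack_mid between -0.077 and 0.077 m and z of torch_mid in the frame of rack_mid between 0.043 and 0.067 m and angle between each of torch_mid, spray_mid's own z axis and vertical below 0.25 rad and contact force between each of torch, spray and the fingers below 0.05 N and x of spray_mid in the frame of rack_mid between -0.034 and 0.034 m and y of spray_mid in the frame of rack_mid between -0.077 and 0.077 m and z of spray_mid in the frame of rack_mid between 0.0405 and 0.0645 m and linear speed of each of torch, spray below 0.02 m/s); the robot touches nothing.
It fails at once if the blue carabiner is shifted by more than 25 mm (distance of carabiner from where it was at the start of the episode above 0.025 m).
It fails at once if the bell is shifted by more than 25 mm (distance of bell from where it was at the start of the episode above 0.025 m).
It fails at once if the glass jar is shifted by more than 25 mm (distance of jar from where it was at the start of the episode above 0.025 m).
It fails at once if the glasses case is shifted by more than 25 mm (distance of glasses_case from where it was at the start of the episode above 0.025 m).
It fails at once if the shoe brush is shifted by more than 25 mm (distance of shoe_brush from where it was at the start of the episode above 0.025 m).
It also fails if it takes over 72 s, if anything falls off the work surface, if the arm or the gripper's body presses on something with over 40 N, if the wrist force passes 120 N, or if a joint passes its speed limit or range.

## Working session

There is one attempt and no reset: what is moved stays moved. The work goes in short steps, Python scripts to look and compute and a tool call to move; the robot and the scene stay as the last step left them, time stands still between calls to the robot, and variables do not carry over. Pictures are saved under pics/ and viewed, at most 11 in all, crops included, and the job is handed in when it is done.

Besides the shell and the picture viewer there is one more tool, called after "Emit:" as a command line: name --pt "numbers of a row" for each row, then --argument value for the rest. arm_command: Moves the arm, as the interface text tells. Its arguments: {"type":"object","properties":{"plan":{"type":"array"},"newtons":{"type":"number"}},"required":["plan"]}

```bash
mkdir -p pics; cat > h.py <<'E'
import numpy as np, cv2
from cell import manip, eyes, ticket
from scipy.spatial.transform import Rotation as R
def cam(n):
    c=eyes.camera(n); c['K']=np.array([[c['fx'],0,c['cx']],[0,c['fy'],c['cy']],[0,0,1.]]); c['d']=np.array(c['dist'],float)
    o=np.array(c['orientation'],float)
    c['R']=o if o.shape==(3,3) else R.from_euler('xyz',o).as_matrix() if o.size==3 else R.from_quat(o).as_matrix()
    c['t']=np.array(c['eye'],float); return c
def rays(c,uv):
    p=cv2.undistortPoints(np.array(uv,float).reshape(-1,1,2),c['K'],c['d']).reshape(-1,2)
    return np.c_[p,np.ones(len(p))]
def onplane(c,uv,z):
    r=rays(c,uv)@c['R'].T; return c['t']+r*((z-c['t'][2])/r[:,2])[:,None]
def cloud(c):
    h,w=c['z_map'].shape; u,v=np.meshgrid(np.arange(w),np.arange(h))
    P=rays(c,np.c_[u.ravel(),v.ravel()])*c['z_map'].reshape(-1,1)
    P=P@c['R'].T+c['t']; P[c['z_map'].ravel()<=0]=np.nan; return P.reshape(h,w,3)
E
python3 - <<'E'
from h import *
for n in('scene','top'):
    c=cam(n); cv2.imwrite(f'pics/{n}0.png',c['img']); print(n,c['eye'],c['orientation'],c['fx'],c['dist'])
s=manip.read_state(); print(s)
E
```

```text
scene [1008.35742991  924.30057246  945.87845727] [-2.24374852 -0.01159541  2.69908075] 440.3793843055266 [0.04105023 0.         0.         0.         0.        ]
top [ 400.94183277   21.14238376 1235.68200372] [-3.00552317 -0.00545724 -1.55832817] 392.64424651887236 [-0.09904921  0.          0.          0.          0.        ]
{'clock': 0.1, 'joints': array([ 1.24941206e+00,  3.00423639e-01,  1.52150636e+00, -8.34605160e-06,
        1.32070660e+00, -6.66161360e-02]), 'qd': array([ 0.00030674,  0.00016624, -0.00259407, -0.00033174,  0.00019373,
        0.00035958]), 'effort': array([ 2.75064049e-03, -5.32645833e+01, -3.53280973e+01,  7.09920796e-02,
        2.35831324e-02, -5.65484333e-05]), 'eef_pos': array([138.53959452, 531.9856194 , 168.34399327]), 'eef_rot': array([-3.14055048e+00, -6.14260798e-05,  2.88682656e+00]), 'wrist_force': array([ 0.28587706,  0.04656855, -0.36245123]), 'moment': array([-0.02654852,  0.00866062,  0.00989584]), 'finger_force': 0.0, 'finger_gap': 93.75599850603375}
```

View pics/scene0.png

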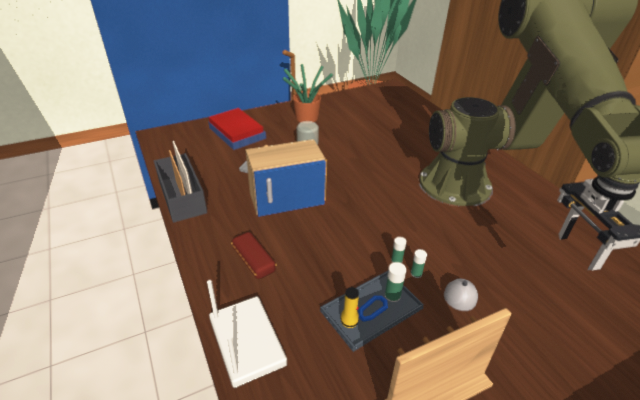

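View pics/top0.png

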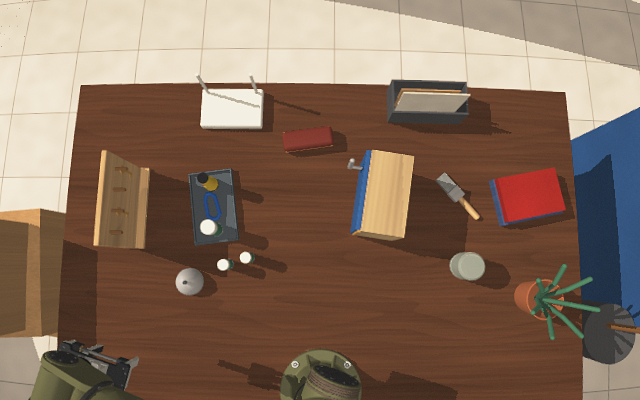

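The top view has image up = +x and right = −y. The blue door at (358,195) faces +y, its handle is at (353,163) and its hinge is at about (355,236). The torch is at (208,183) and the carabiner at (211,206). There are three white-capped cans: (208,227) in the tray, and (223,265) and (246,257) on the table. The tray one looks largest and the task says the can stands in the tray, so I'll check that in a crop. Next I'll measure.

```bash
python3 - <<'E'
from h import *
cs={n:cam(n) for n in('scene','top')}
np.set_printoptions(precision=1,suppress=True)
for n,c in cs.items():
    P=cloud(c); hsv=cv2.cvtColor(c['img'],cv2.COLOR_BGR2HSV); c['P']=P
    X,Y,Z=P[...,0],P[...,1],P[...,2]
    c['hsv']=hsv
    # table check
    print(n,'table z',np.nanmedian(Z[(X>250)&(X<700)&(abs(Y)<450)]))
    blue=(hsv[...,0]>100)&(hsv[...,0]<125)&(hsv[...,1]>130)&(X>250)&(X<700)&(abs(Y)<400)
    door=blue&(Y<100)&(Z>20)
    q=P[door]; print('door n',len(q),'min',np.percentile(q,2,0),'max',np.percentile(q,98,0))
    car=blue&(Y>100)&(Z<40); print('carab',P[car].mean(0),car.sum())
    yel=(hsv[...,0]>18)&(hsv[...,0]<32)&(hsv[...,1]>150)&(Z>5)&(Z<150)&(Y>100)&(X>250)&(X<700)
    q=P[yel];print('yel',len(q),q.min(0) if len(q) else 0,q.max(0) if len(q) else 0, q.mean(0))
    wh=(hsv[...,1]<50)&(hsv[...,2]>170)&(Z>30)&(Z<140)&(X>200)&(X<600)&(Y>100)&(Y<420)
    k,l,st,ce=cv2.connectedComponentsWithStats(wh.astype(np.uint8))
    for i in range(1,k):
        if st[i,4]>15: q=P[l==i]; print('white',ce[i],st[i,4],q.min(0),q.max(0))
# door plane from scene
    if n=='scene':
        q=P[door]; u=cv2.fitLine(q[:,:2].astype(np.float32),cv2.DIST_HUBER,0,.01,.01).ravel(); print('door dir',u)
        d=u[:2]*np.sign(u[0]); nrm=np.array([-d[1],d[0]])
        s=(P[...,:2]-u[2:])@d; e=(P[...,:2]-u[2:])@nrm
        print('door along',np.percentile(s[door],[1,99]), 'origin',u[2:]+d*np.percentile(s[door],1),'end',u[2:]+d*np.percentile(s[door],99))
    s=(P[...,:2]-u[2:])@d; e=(P[...,:2]-u[2:])@nrm
    hb=(e>22)&(e<60)&(Z>85)&(Z<185)&(s>-150)&(s<150)
    print('handle',hb.sum(),P[hb].mean(0),P[hb].min(0),P[hb].max(0),'e',np.nanpercentile(e[hb],[5,50,95]),'s',np.percentile(s[hb],[5,50,95]))
    top=(Z>172)&(Z<188)&(X>250)&(X<750)&(Y<60)&(Y>-250)
    r=cv2.minAreaRect(P[top][:,:2].astype(np.float32)); print('cab top',r,np.median(Z[top]))
c=cs['top'];cv2.imwrite('pics/crop1.png',cv2.resize(c['img'][160:310,150:300],None,fx=4,fy=4,interpolation=cv2.INTER_CUBIC))
E
```

```text
scene table z 0.649714132239751
door n 2565 min [ 488.4 -119.    23.8] max [696.1 -86.1 175.1]
carab [559.4 352.7  15.4] 323
yel 416 [611.  313.2   5.4] [650.6 377.7 116.3] [636.3 365.5  55.2]
white [399.8 243.7] 130 [384.6 213.3  53. ] [416.5 245.8  82.3]
white [420.3 256.4] 140 [359.8 275.3  54.7] [395.2 309.7  81.8]
white [397.  272.3] 285 [464.6 312.   79.4] [507.3 356.3 114.7]
white [462.  287.9] 69 [300.3 406.9  36.6] [354.6 420.   55.8]
door dir [   1.    -0.1  590.7 -102. ]
door along [-105.1  108.7] origin [486.7 -87. ] end [ 698.2 -117.5]
handle 113 [673.3 -73.4 132.3] [665.  -80.9  86.1] [679.9 -67.2 173.4] e [34.9 40.2 44.5] s [70.9 78.2 83.5]
cab top ((584.1265869140625, -148.63961791992188), (176.234130859375, 231.50714111328125), 82.71345520019531) 178.16380427760612
top table z 1.0872627278947675
door n 636 min [ 481.6 -125.6   29.4] max [690.3 -88.9 179.5]
carab [555.3 348.9  16.1] 226
yel 146 [604.9 332.5  12.1] [645.6 372.4 112.5] [619.9 344.9  51.8]
white [207.6 226.9] 168 [461.6 313.   96.8] [502.3 353.  116.9]
white [244.9 257.2] 88 [383.2 211.   70. ] [409.7 241.4  86.5]
white [222.6 264.1] 103 [361.1 276.5  58.4] [390.8 309.2  84.6]
white [184.6 276.7] 32 [322.3 404.8  39.1] [348.6 419.3  54.4]
white [185.1 287.1] 37 [291.7 398.2  41.1] [316.2 419.7  55.7]
handle 56 [666.6 -79.7 143. ] [662.5 -90.9  92.2] [676.  -73.3 178.1] e [24.8 33.1 39.4] s [68.5 70.6 77.9]
cab top ((580.5875244140625, -151.63421630859375), (172.80201721191406, 234.06488037109375), 82.77516174316406) 179.755574090756
```

View pics/crop1.png

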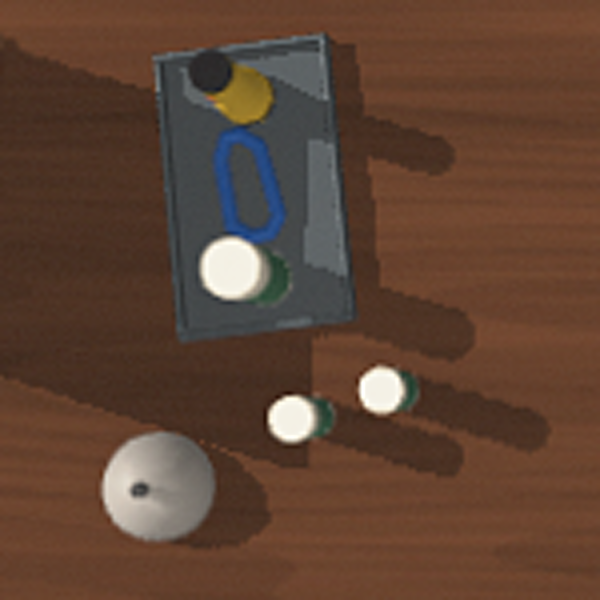

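Candidates in the top view are (208,227) with a ~41 mm cap and top z ≈ 111, and (223,265) and (245,257), each with a ~31 mm cap at z ≈ 84. The crop confirms that the can inside the tray is the largest, so it's the one meant. The torch has a black top at about (203,178). Next I'll refine the handle, hinge, torch and can positions.

```bash
python3 - <<'E'
from h import *
np.set_printoptions(precision=1,suppress=True)
def comp(m):
    k,l,st,ce=cv2.connectedComponentsWithStats(m.astype(np.uint8)); i=1+st[1:,4].argmax(); return ce[i],st[i,4],l==i
for n in('top','scene'):
    c=cam(n);P=cloud(c);hsv=cv2.cvtColor(c['img'],cv2.COLOR_BGR2HSV);X,Y,Z=np.moveaxis(P,2,0)
    near=lambda x,y,r:np.hypot(X-x,Y-y)<r
    for nm,m,z in(('spraytop',near(483,333,40)&(Z>107),111),('torchtop',near(630,355,45)&(Z>110),116),('handletop',near(669,-78,25)&(Z>166)&(Z<182),174)):
        ce,a,mm=comp(m); print(n,nm,ce,a,onplane(c,[ce],z)[0], P[mm].mean(0))
    m=(hsv[...,2]<60)&near(630,355,45)&(Z>100); ce,a,mm=comp(m); print('black',ce,a,onplane(c,[ce],114)[0])
    for zl,zh in((90,120),(120,150),(150,174)):
        m=near(669,-78,22)&(Z>zl)&(Z<zh); print(zl,m.sum(),P[m].mean(0))
    b=(hsv[...,0]>100)&(hsv[...,0]<125)&(hsv[...,1]>130)&(X>450)&(X<720)&(Y<-60)&(Y>-150)&(Z>165)
    # cabinet top corners
    t=(Z>172)&(Z<186)&(X>440)&(X<740)&(Y<-60)&(Y>-260)&(hsv[...,0]<35)
    ce,a,mm=comp(t); r=cv2.minAreaRect(P[mm][:,:2].astype(np.float32)); print('cabtop',r, cv2.boxPoints(r).tolist())
    # door top strip line
    q=P[b]; 
    if len(q)>10:
        u=cv2.fitLine(q[:,:2].astype(np.float32),cv2.DIST_HUBER,0,.01,.01).ravel(); print('doortop',len(q),np.degrees(np.arctan2(u[1],u[0])),u,q.min(0),q.max(0))
E
```

```text
top spraytop [207.3 226.8] 158 [482.4 333.  111. ] [482.4 333.  111.3]
top torchtop [202.3 177.3] 101 [626.8 353.8 116. ] [626.7 353.7 116.4]
top handletop [352.6 160.2] 19 [668.5 -80.1 174. ] [668.7 -80.2 173.2]
black [202.2 177.4] 90 [626.9 354.8 114. ]
90 24 [666.1 -86.6 101.3]
120 13 [664.9 -78.4 134.5]
150 21 [667.3 -79.3 166.2]
cabtop ((577.1660766601562, -173.08412170410156), (125.56742095947266, 234.93850708007812), 81.60075378417969) [[451.78594970703125, -218.0356903076172], [684.2045288085938, -252.35316467285156], [702.5462036132812, -128.13255310058594], [470.12762451171875, -93.81507873535156]]
doortop 362 -7.8653994 [   1.    -0.1  589.1 -108.6] [ 477.5 -128.8  165.2] [698.9 -88.8 181.2]
scene spraytop [397.3 269. ] 178 [486.5 335.4 111. ] [486.  334.9 110.3]
scene torchtop [352.1 292.9] 135 [629.4 357.4 116. ] [629.  356.8 115.3]
scene handletop [268.6 180.1] 13 [674.9 -70.7 174. ] [673.2 -75.8 170. ]
black [351.8 292.3] 113 [628.4 354.  114. ]
90 43 [673.4 -73.6 104.3]
120 33 [673.7 -72.7 135.9]
150 37 [673.1 -74.1 162.4]
cabtop ((580.9822387695312, -173.52012634277344), (129.16575622558594, 234.42791748046875), 81.34183502197266) [[455.3818054199219, -219.72174072265625], [687.13818359375, -255.01229858398438], [706.5826416015625, -127.31851196289062], [474.8262939453125, -92.0279541015625]]
doortop 308 -8.439397 [   1.    -0.1  593.6 -103.4] [ 483.8 -128.4  165. ] [702.1 -82.8 178.3]
```

Emit:
arm_command --pt "1 0 0 -0.06 0" --pt "1 -0.042 -0.029 0 0" --pt "1 -0.042 -0.029 0 0" --pt "1 -0.042 -0.029 0 0" --pt "1 -0.042 -0.029 0 0" --pt "1 -0.042 -0.029 0 0" --pt "1 -0.042 -0.029 0 0" --pt "1 -0.042 -0.029 0 0" --pt "1 -0.042 -0.029 0 0" --pt "1 -0.042 -0.029 0 0" --pt "1 -0.042 -0.029 0 0" --pt "1 -0.042 -0.029 0 0" --pt "1 -0.042 -0.029 0 0" --pt "1 -0.042 -0.029 0 0" --pt "1 -0.042 -0.029 0 0" --pt "1 -0.042 -0.029 0 0" --newtons 40

```text
clock: 2.3
eef_pos: [639.6, -48.9, 228.8]
eef_rot: [3.142, -0.0, 2.887]
wrist_force: [0.3, 0.4, 0.2]
finger_gap: 94.1
finger_force: 0.0
```

Emit:
arm_command --pt "-0.36 0.004 0 0 0.178" --pt "-0.36 0.004 0 0 0.178" --pt "-0.36 0.004 0 0 0.178" --pt "-0.36 0.004 0 0 0.178" --pt "-0.36 0.004 0 0 0.178" --pt "-0.36 0.004 0 0 0.178" --pt "-0.36 0.004 0 0 0.178" --pt "-0.36 0.004 0 0 0.178" --pt "-0.36 0.004 0 0 0.178" --pt "-0.36 0.004 0 0 0.178" --pt "-0.36 0.004 0 0 0.178" --pt "-0.36 0.004 0 0 0.178" --pt "-0.36 0.004 0 0 0.178" --pt "-0.36 0.004 0 0 0.178" --pt "-0.36 0.004 0 0 0.178" --pt "-0.36 0.004 0 0 0.178" --pt "-0.36 0.004 0 0 0.178" --pt "-0.36 0 0 0 0"

```text
clock: 4.55
eef_pos: [643.5, -2.8, 228.5]
eef_rot: [3.142, 0.001, -0.138]
wrist_force: [-0.2, -0.2, 0.0]
finger_gap: 30.0
finger_force: 0.0
```

```bash
cat >> h.py <<'E'
def delta(target,yaw=None,s=None):
    """world mm target (TCP), yaw -> shift in tool axes (m), roll about tool z"""
    s=s or manip.read_state(); M=R.from_euler('xyz',s['eef_rot']).as_matrix()
    d=M.T@(np.array(target,float)-s['eef_pos'])/1000
    y=s['eef_rot'][2]; r=None if yaw is None else (y-yaw+np.pi)%(2*np.pi)-np.pi
    print('pos',s['eef_pos'].round(1),'rot',s['eef_rot'].round(3),'clock',s['clock'],'j',s['joints'].round(2),'gap',round(s['finger_gap'],1),'F',s['wrist_force'].round(1)); print('shift',d.round(4),'roll',r)
E
python3 -c "
from h import *
delta((670,-79,133),-.145)"
```

```text
pos [643.5  -2.8 228.5] rot [ 3.142e+00  1.000e-03 -1.380e-01] clock 4.55 j [-0.06  0.48  1.13 -0.    1.53  1.65] gap 30.0 F [-0.2 -0.2  0. ]
shift [0.0368 0.0718 0.0955] roll 0.006870461295950481
```

Emit:
arm_command --pt "-0.36 0.0184 0.0359 0 0.007" --pt "-0.36 0.0184 0.0359 0 0" --pt "-0.36 0 0 0.02 0" --pt "-0.36 0 0 0.02 0" --pt "-0.36 0 0 0 0"

```text
clock: 5.18
eef_pos: [669.0, -79.1, 187.4]
eef_rot: [-3.141, 0.003, -0.143]
wrist_force: [0.3, -0.1, -0.2]
finger_gap: 30.4
finger_force: 0.0
```

```bash
python3 - <<'E'
from h import *
delta((670,-79,133),-.145)
c=cam('wrist'); cv2.imwrite('pics/w1.png',c['img']); P=cloud(c); X,Y,Z=np.moveaxis(P,2,0)
m=(np.hypot(X-670,Y+79)<25)&(Z>155)&(Z<180); print(m.sum(),P[m].mean(0) if m.any() else 0)
E
```

```text
pos [669.  -79.1 187.4] rot [-3.141e+00  3.000e-03 -1.430e-01] clock 5.175 j [-0.17  0.58  1.09  0.    1.48  1.54] gap 30.4 F [ 0.3 -0.1 -0.2]
shift [ 0.0012 -0.0002  0.0544] roll 0.0023935407724824387
246 [672.78365471 -77.96816731 168.69035871]
```

View pics/w1.png

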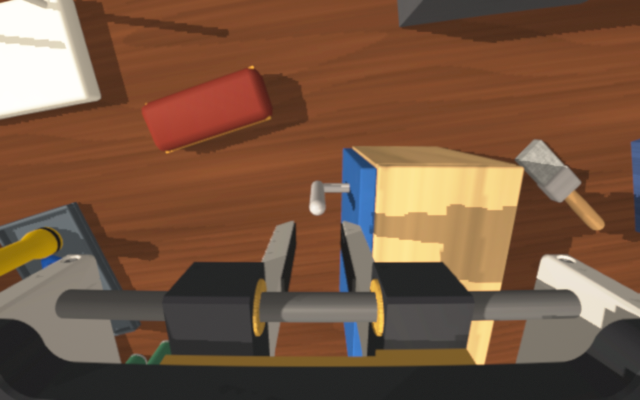

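The wrist view shows the handle bar at (318,198), centred between the finger tips at (293,225) and (345,225). Depth puts the bar at about (671,−78), which agrees. I'll descend and grip.

Emit:
arm_command --pt "-0.36 0.002 0 0.027 0" --pt "-0.36 0 0 0.027 0" --pt "-0.36 0 0 0 0" --pt "-1 0 0 0 0" --pt "-1 0 0 0 0" --pt "-1 0 0 0 0" --pt "-1 0 0 0 0" --newtons 40

```text
clock: 6.1
eef_pos: [672.8, -79.5, 138.0]
eef_rot: [3.141, -0.005, -0.146]
wrist_force: [-2.1, -0.6, 14.1]
finger_gap: 0.8
finger_force: 6.9
```

```bash
python3 - <<'E'
from h import *
delta((670,-79,133),-.145)
c=cam('wrist'); cv2.imwrite('pics/w2.png',c['img']);c=cam('scene')
cv2.imwrite('pics/s2.png',cv2.resize(c['img'][100:260,200:400],None,fx=4,fy=4)[:600])
E
```

```text
pos [672.8 -79.5 138. ] rot [ 3.141 -0.005 -0.146] clock 6.1 j [-0.17  0.61  1.15  0.    1.38  1.54] gap 0.8 F [-2.1 -0.6 14.1]
shift [-0.0029 -0.0001  0.005 ] roll -0.0008589217432537488
```

View pics/w2.png

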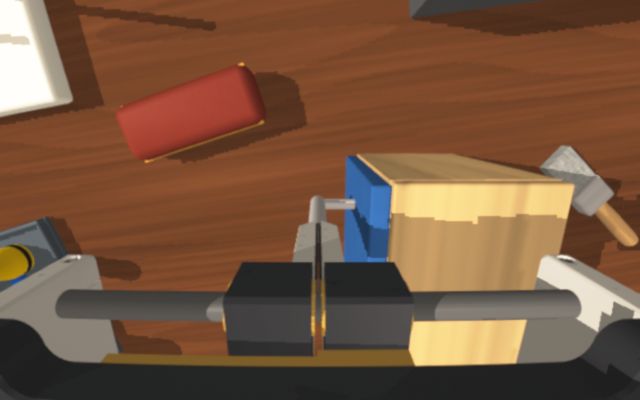

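View pics/s2.png

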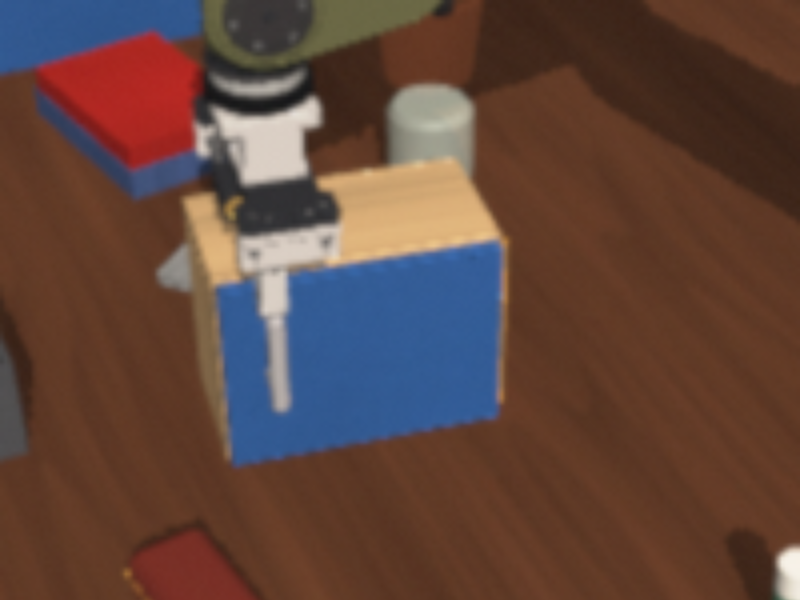

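The fingers closed to 0.8 mm with a 14 N upward force, so they aren't around the bar. Both views show the bar in line with the fingertips. I'll check where the reported TCP and finger points project.

```bash
python3 - <<'E'
from h import *
np.set_printoptions(precision=1,suppress=True)
s=manip.read_state(); print(s['finger_gap'],s['finger_force'],s['effort'].round(1))
x,y,z=s['eef_pos']
for n in('scene','wrist','top'):
    c=cam(n); rv=cv2.Rodrigues(c['R'].T)[0]; tv=-c['R'].T@c['t']
    q=np.array([[x,y,z],[x,y,z+19],[x,y,175],[x,y,90],[x,y,230]],float)
    print(n,c['t'],cv2.projectPoints(q,rv,tv,c['K'],c['d'])[0].reshape(-1,2).tolist())
    P=cloud(c);X,Y,Z=np.moveaxis(P,2,0)
    m=(np.hypot(X-x,Y-y)<25)&(Z>85)&(Z<230)
    for lo in range(85,230,15):
        mm=m&(Z>lo)&(Z<=lo+15)
        if mm.sum()>3: print(lo,mm.sum(),P[mm].mean(0),P[mm].std(0))
E
```

```text
0.5857328079563652 6.931248977780342 [  0.  -61.5 -30.7   0.   -0.5   0. ]
scene [1008.4  924.3  945.9] [[268.8335122178931, 187.92403143218104], [268.4977377114844, 182.86338386046202], [268.1733621479847, 177.98147937888723], [269.6533737476816, 200.3115589119799], [267.1437838040914, 162.53099282861194]]
85 18 [673.9 -76.4  93.2] [3.4 9.5 3.8]
100 20 [672.7 -72.9 106.7] [4.3 2.6 4.3]
115 19 [672.9 -73.4 121.6] [3.9 2.8 4.1]
130 17 [673.7 -73.6 138.4] [3.4 3.6 4.6]
145 20 [673.2 -73.  153.2] [4.3 3.  4.4]
160 21 [673.5 -74.  167.7] [3.7 2.8 4. ]
175 20 [677.9 -72.  184.8] [5.  7.4 3.5]
190 31 [676.1 -69.5 197.5] [5.4 6.6 4.2]
205 31 [676.5 -68.3 211.9] [5.5 5.2 4.1]
220 8 [675.4 -66.1 222. ] [5.6 1.7 1.2]
wrist [744.7 -89.6 352.3] [[318.72522634877663, 216.04561453563977], [318.79492920010375, 224.33679902541445], [318.8733561479351, 233.67147086595605], [318.59092592814926, 200.08401951505132], [319.23488468233734, 276.7817577037269]]
85 254 [670.6 -91.4  96.5] [3.7 8.2 2.3]
100 63 [676.2 -78.7 107.8] [1.5 3.8 4.3]
115 78 [676.1 -78.5 122.5] [1.6 3.9 4.3]
130 96 [676.2 -78.6 137.7] [1.5 3.7 4.5]
145 96 [676.4 -78.4 151.8] [1.3 3.5 4. ]
160 26 [678.9 -79.5 167.8] [1.9 1.8 5.8]
175 283 [681.2 -79.9 183.5] [1.1 6.3 4. ]
190 416 [681.2 -79.9 197.9] [1.2 7.1 4.4]
205 549 [681.1 -80.1 212.8] [1.2 7.1 4.3]
220 479 [681.  -80.  225.1] [1.2 7.1 2.8]
top [ 400.9   21.1 1235.7] [[351.29425984281886, 161.80010368767054], [351.90922207272445, 160.18519684716523], [352.51144279337484, 158.6035661387422], [349.8277776270502, 165.6503623449769], [354.4774877263537, 153.4388149193232]]
```

Both cameras put the real fingertips at z ≈ 173, resting on the bar's top, while the reported TCP z is 138. I'll lift clear, open the fingers, and measure the fingertips against the reported TCP in free space.

Emit:
arm_command --pt "-1 0 0 -0.06 0" --pt "-1 0 0.03 -0.04 0" --pt "-0.36 0 0 0 0" --pt "-0.36 0 0 0 0"

```text
clock: 6.85
eef_pos: [667.1, -108.9, 234.1]
eef_rot: [-3.141, 0.001, -0.146]
wrist_force: [0.4, -0.7, -0.4]
finger_gap: 17.0
finger_force: 0.0
```

```bash
python3 - <<'E'
from h import *
np.set_printoptions(precision=1,suppress=True)
s=manip.read_state(); x,y,z=s['eef_pos']; print(s['eef_pos'],s['eef_rot'],s['finger_gap'],s['wrist_force'])
for n in('scene','wrist'):
    c=cam(n);P=cloud(c);X,Y,Z=np.moveaxis(P,2,0)
    for lo in range(185,300,6):
        mm=(abs(X-x)<20)&(abs(Y-y)<45)&(Z>lo)&(Z<=lo+6)
        if mm.sum()>2: print(n,lo,mm.sum(),P[mm].min(0),P[mm].max(0))
cv2.imwrite('pics/w3.png',c['img'])
E
```

```text
[ 667.1 -108.9  234.1] [-3.1  0.  -0.1] 17.022982222261366 [ 0.4 -0.7 -0.4]
scene 269 7 [ 662.  -119.5  270. ] [679.  -93.5 273.7]
scene 275 11 [ 661.5 -128.   276.3] [679.9 -85.9 280.9]
scene 281 15 [ 662.2 -123.9  281.6] [679.8 -84.8 286.1]
scene 287 18 [ 663.3 -120.   287. ] [679.6 -85.2 292.8]
scene 293 16 [ 664.1 -121.3  293.2] [679.9 -84.4 298.1]
scene 299 19 [ 663.2 -124.3  299.2] [680.4 -85.9 305. ]
wrist 263 13 [ 667.5 -122.   267.1] [677.4 -95.9 268.8]
wrist 269 92 [ 657.7 -127.4  269. ] [678.7 -90.  274.8]
wrist 275 147 [ 666.4 -130.9  275.1] [679.1 -87.2 281. ]
wrist 281 170 [ 657.4 -131.1  281. ] [679.5 -87.  287. ]
wrist 287 197 [ 661.9 -131.4  287. ] [679.5 -86.7 293. ]
wrist 293 190 [ 657.6 -131.4  293. ] [679.6 -86.7 298.9]
wrist 299 252 [ 657.5 -131.4  299. ] [679.5 -86.9 304.9]
```

The fingertips are at z ≈ 269 when the TCP reports 234, so the true tips sit about 35 mm above the reported TCP, and that offset is the same at both heights. I'll command z lower by 35 mm. I also need the height of the gripper body.

```bash
python3 - <<'E'
from h import *
np.set_printoptions(precision=0,suppress=True)
s=manip.read_state(); M=R.from_euler('xyz',s['eef_rot']).as_matrix()
for n in('scene','wrist','top'):
    c=cam(n);P=cloud(c);Q=((P-s['eef_pos'])@M).reshape(-1,3)
    for lo in range(-150,-20,10):
        q=Q[(Q[:,2]>lo)&(Q[:,2]<=lo+10)&(abs(Q[:,0])<60)&(abs(Q[:,1])<110)]
        if len(q)>3: print(n,lo,len(q),'x',np.percentile(q[:,0],[3,97]),'y',np.percentile(q[:,1],[3,97]))
delta((670,-79,138),-.145)
E
```

```text
scene -150 132 x [-31.  36.] y [-83.  75.]
scene -140 54 x [-30.  34.] y [-81.  74.]
scene -110 7 x [-8.  8.] y [-26. -22.]
scene -100 21 x [-8. 10.] y [-27. -19.]
scene -90 25 x [-8. 10.] y [-27. -11.]
scene -80 25 x [-7. 10.] y [-26.  17.]
scene -70 34 x [-8. 10.] y [-28.  22.]
scene -60 30 x [-8. 10.] y [-28.  17.]
scene -50 20 x [-7. 10.] y [-28.  17.]
scene -40 9 x [-8.  9.] y [-20.  21.]
wrist -150 16722 x [ 4. 33.] y [-74.  73.]
wrist -140 4294 x [-7. 33.] y [-76.  75.]
wrist -130 234 x [-10.   2.] y [-16.  15.]
wrist -120 286 x [-10.   9.] y [-20.  19.]
wrist -110 546 x [1. 9.] y [-22.  21.]
wrist -100 578 x [-5.  9.] y [-24.  23.]
wrist -90 564 x [-6.  9.] y [-26.  25.]
wrist -80 476 x [-6.  9.] y [-26.  24.]
wrist -70 381 x [-7.  9.] y [-26.  24.]
wrist -60 335 x [-6.  9.] y [-26.  24.]
wrist -50 261 x [-6.  9.] y [-26.  24.]
wrist -40 57 x [-8.  9.] y [-22.  18.]
top -150 6 x [-35. -28.] y [-79. -60.]
pos [ 667. -109.  234.] rot [-3.  0. -0.] clock 7.1 j [-0.  1.  1.  0.  2.  2.] gap 29.8 F [-0. -0. -0.]
shift [-0. -0.  0.] roll -0.0006442945242692844
```

```bash
python3 -c "
from h import *
delta((670,-79,98),-.145)"
```

```text
pos [ 667.2 -108.6  234. ] rot [-3.141e+00  1.000e-03 -1.460e-01] clock 7.1 j [-0.22  0.57  1.    0.    1.58  1.5 ] gap 29.8 F [-0.3 -0.  -0.2]
shift [-0.0013 -0.0297  0.136 ] roll -0.0006442945242692844
```

Emit:
arm_command --pt "-0.36 -0.001 -0.03 0 0" --pt "-0.36 0 0 0.03 0" --pt "-0.36 0 0 0.035 0" --pt "-0.36 0 0 0.035 0" --pt "-0.36 0 0 0.035 0" --pt "-0.36 0 0 0 0" --pt "-1 0 0 0 0" --pt "-1 0 0 0 0" --pt "-1 0 0 0 0" --newtons 40

```text
clock: 8.22
eef_pos: [671.6, -78.9, 101.7]
eef_rot: [-3.141, -0.003, -0.146]
wrist_force: [1.5, 4.5, 7.6]
finger_gap: 13.1
finger_force: 40.0
```

Emit:
arm_command --pt "-1 -0.003 -0.0095 0 -0.05" --pt "-1 -0.003 -0.0095 0 -0.05" --pt "-1 -0.00585 -0.0189 0 -0.1" --pt "-1 -0.00585 -0.0189 0 -0.1" --pt "-1 -0.00585 -0.0189 0 -0.1" --pt "-1 -0.00585 -0.0189 0 -0.1"

```text
clock: 8.98
eef_pos: [637.3, 13.5, 101.7]
eef_rot: [3.14, -0.004, 0.357]
wrist_force: [3.2, 2.6, 6.2]
finger_gap: 13.2
finger_force: 40.0
```

```bash
python3 - <<'E'
from h import *
s=manip.read_state();delta((0,0,0),-.146+.5)
p=s['eef_pos'][:2]-[473,-100]; print('door angle est',np.arctan2(p[1],p[0])+.145-np.arctan2(49,192),np.hypot(*p),s['moment'])
E
```

```text
pos [637.3  13.5 101.7] rot [ 3.14  -0.004  0.357] clock 8.975 j [-0.04  0.55  1.33  0.    1.26  1.18] gap 13.2 F [3.2 2.6 6.2]
shift [-0.6022 -0.2104  0.0988] roll 0.0033117157621309623
door angle est 0.49969296575520966 199.71342105158251 [ 0.33664848 -0.33946337  0.03417308]
```

Working well, with low forces. I'll continue to about 1.5 rad.

Emit:
arm_command --pt "-1 -0.00585 -0.0189 0 -0.1" --pt "-1 -0.00585 -0.0189 0 -0.1" --pt "-1 -0.00585 -0.0189 0 -0.1" --pt "-1 -0.00585 -0.0189 0 -0.1" --pt "-1 -0.00585 -0.0189 0 -0.1" --pt "-1 -0.00585 -0.0189 0 -0.1" --pt "-1 -0.00585 -0.0189 0 -0.1" --pt "-1 -0.00585 -0.0189 0 -0.1" --pt "-1 -0.00585 -0.0189 0 -0.1" --pt "-1 -0.00585 -0.0189 0 -0.1" --pt "-1 0 0 0 0" --pt "-0.36 0 0 0 0" --pt "-0.36 0 0 0 0"

```text
clock: 10.6
eef_pos: [466.8, 97.8, 100.0]
eef_rot: [3.141, 0.0, 1.354]
wrist_force: [-0.5, -1.4, 0.0]
finger_gap: 29.0
finger_force: 0.0
```

```bash
python3 - <<'E'
from h import *
s=manip.read_state();delta((0,0,0),-.146+.5)
p=s['eef_pos'][:2]-[473,-100]; print('door angle est',np.arctan2(p[1],p[0])+.145-np.arctan2(49,192),np.hypot(*p),s['moment'])
E
```

```text
pos [466.8  97.8 100. ] rot [3.141 0.    1.354] clock 10.6 j [ 0.13  0.21  1.8  -0.    1.13  0.35] gap 29.0 F [-0.5 -1.4  0. ]
shift [-0.1961 -0.4347  0.0999] roll 0.9996196697666262
door angle est 1.4974958651410897 197.9424952257657 [-0.01829225  0.07369696 -0.00656168]
```

Emit:
arm_command --pt "-0.36 0 0 -0.05 0" --pt "-0.36 0 0 -0.055 0" --pt "-0.2 0 0 0 -0.1743" --pt "-0.2 0 0 0 -0.1743" --pt "-0.2 0 0 0 -0.1743" --pt "-0.2 0 0 0 -0.1743" --pt "-0.2 0 0 0 -0.1743" --pt "-0.2 0 0 0 -0.1743" --pt "-0.2 0 0 0 -0.1743" --pt "-0.2 0 0 0 -0.1743" --pt "-0.2 0 0 0 -0.1743" --pt "-0.2 0 0 0 0"

```text
clock: 12.1
eef_pos: [466.7, 97.8, 204.7]
eef_rot: [-3.141, -0.0, 2.921]
wrist_force: [-0.0, 0.4, 0.0]
finger_gap: 37.6
finger_force: 0.0
```

```bash
python3 - <<'E'
from h import *
np.set_printoptions(precision=1,suppress=True)
delta((627.5,355.5,150),2.923)
h=np.array([474.2,-100.4])
for n in('top','scene'):
    c=cam(n); P=cloud(c); X,Y,Z=np.moveaxis(P,2,0); hsv=cv2.cvtColor(c['img'],cv2.COLOR_BGR2HSV)
    m=(hsv[...,0]>100)&(hsv[...,0]<125)&(hsv[...,1]>120)&(Z>160)&(Z<190)&(X>430)&(X<580)&(Y>-110)&(Y<150)
    q=P[m]
    if len(q)>10:
        u=cv2.fitLine(q[:,:2].astype(np.float32),cv2.DIST_HUBER,0,.01,.01).ravel(); a=np.arctan2(u[1],u[0])%np.pi
        d=np.array([np.cos(a),np.sin(a)]);x=np.array([d[1],-d[0]]); e=q[:,:2]-h
        print(n,len(q),'door phi',a,'x',np.percentile(e@x,[3,50,97]),'y',np.percentile(e@d,[1,99]))
    a=1.352; d=np.array([np.cos(a),np.sin(a)]);x=np.array([d[1],-d[0]]); e=P[...,:2]-h; ex=e@x; ey=e@d
    w=(hsv[...,1]<60)&(hsv[...,2]>110)&(Z>95)&(Z<112)&(ex>-20)&(ex<110)&(ey>-10)&(ey<250)
    if w.sum(): print('rack rim',w.sum(),np.median(Z[w]),'x',np.percentile(ex[w],[1,99]),'y',np.percentile(ey[w],[1,50,99]))
    # obstacles near torch above z 60
    o=(Z>60)&(Z<400)&(Y>380)&(X>450)&(X<800)
    print('tall near torch',o.sum(),P[o].min(0) if o.any() else '',P[o].max(0) if o.any() else '')
    cv2.imwrite(f'pics/{n}4.png',c['img'])
for b in(61.5,99,136.5): print('bay',b,h+30*x+b*d)
E
```

```text
pos [466.7  97.8 204.7] rot [-3.1 -0.   2.9] clock 12.1 j [ 0.1  0.1  1.7 -0.   1.4 -1.2] gap 37.6 F [-0.   0.4  0. ]
shift [-0.1  0.3  0.1] roll -0.0018082745066858585
top 188 door phi 1.3418183 x [-16.4 -10.1  -3.9] y [  4.7 140.5]
rack rim 217 104.56562654608774 x [ 6. 62.] y [ 26.9  96.6 167.8]
tall near torch 2728 [450.1 553.2  60. ] [ 679.1 1037.9  235.3]
scene 278 door phi 1.3595126 x [-10.5  -2.6   1.4] y [ 12.6 230.8]
rack rim 305 102.09679020370481 x [-0.6 64.1] y [ 27.9 106.6 199.7]
tall near torch 4845 [450.2 554.5  60.1] [682.7 609.7 233.6]
bay 61.5 [516.8 -46.9]
bay 99 [525.  -10.3]
bay 136.5 [533.1  26.3]
```

View pics/top4.png

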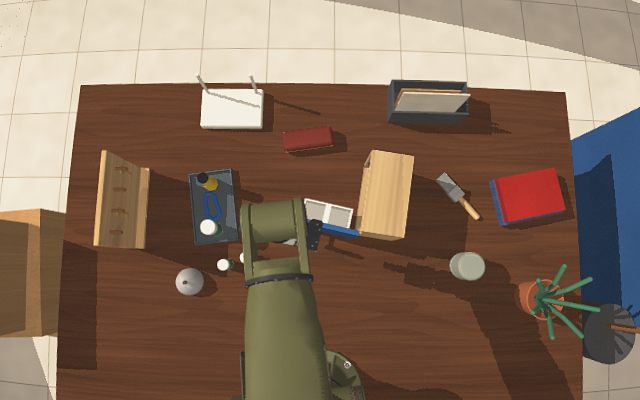

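The door stands open with the white rack at about (328,213) and its bays clear. The torch is at (208,183) and the can at (208,227). Measured rack extents agree with the computed bay centres. Going for the torch.

Emit:
arm_command --pt "0.5 -0.0168 0.0478 0 0" --pt "0.5 -0.0168 0.0478 0 0" --pt "0.5 -0.0168 0.0478 0 0" --pt "0.5 -0.0168 0.0478 0 0" --pt "0.5 -0.0168 0.0478 0 0" --pt "0.5 -0.0168 0.0478 0 0" --pt "0.5 0 0 0.055 0" --pt "0.5 0 0 0.055 0" --pt "0.5 0 0 0.035 0" --pt "0.5 0 0 0.02 0" --pt "0.5 0 0 0 0" --pt "-1 0 0 0 0" --pt "-1 0 0 0 0" --pt "-1 0 0 0 0" --pt "-1 0 0 0 0" --newtons 20

```text
clock: 14.08
eef_pos: [627.5, 356.1, 40.2]
eef_rot: [3.141, 0.0, 2.922]
wrist_force: [0.1, -0.5, -0.1]
finger_gap: 33.8
finger_force: 0.0
```

Emit:
arm_command --pt "-1 0 0 0 0" --pt "-1 0 0 0 0" --pt "-1 0 0 -0.025 0" --pt "-1 0 0 -0.05 0" --pt "-1 0 0 -0.05 0" --pt "-1 0.0022 -0.0464 0 0" --pt "-1 0.0022 -0.0464 0 0" --pt "-1 0.0022 -0.0464 0 0" --pt "-1 0.0022 -0.0464 0 0" --pt "-1 0.0022 -0.0464 0 0" --pt "-1 0.0022 -0.0464 0 0" --pt "-1 0.0022 -0.0464 0 0" --pt "-1 0.0022 -0.0464 0 0" --pt "-1 0.0022 -0.0464 0 0" --pt "-1 0 0 0 0" --pt "-1 0 0 0 0"

```text
clock: 16.08
eef_pos: [517.3, -46.9, 164.8]
eef_rot: [3.141, -0.0, 2.922]
wrist_force: [0.5, 0.5, -2.5]
finger_gap: 31.2
finger_force: 20.0
```

```bash
python3 - <<'E'
from h import *
delta((516.8,-46.9,86),2.923)
h=np.array([474.2,-100.4]);a=1.352; d=np.array([np.cos(a),np.sin(a)]);x=np.array([d[1],-d[0]])
np.set_printoptions(precision=1,suppress=True)
for n in('wrist','scene','top'):
    c=cam(n); P=cloud(c); X,Y,Z=np.moveaxis(P,2,0); hsv=cv2.cvtColor(c['img'],cv2.COLOR_BGR2HSV)
    e=P[...,:2]-h; ex=e@x; ey=e@d
    w=(hsv[...,1]<60)&(hsv[...,2]>100)&(Z>97)&(Z<110)&(ex>-20)&(ex<110)&(ey>-10)&(ey<190)
    if w.sum()>20:
        r=cv2.minAreaRect(np.c_[ex[w],ey[w]].astype(np.float32)); print(n,'rim',w.sum(),r,np.percentile(ex[w],[2,98]),np.percentile(ey[w],[2,98]))
    y=(hsv[...,0]>18)&(hsv[...,0]<32)&(hsv[...,1]>150)&(np.hypot(X-517,Y+47)<45)&(Z>90)
    if y.sum(): print(n,'torch',y.sum(),P[y].min(0),P[y].max(0),'rack xy',np.percentile(ex[y],[2,98]),np.percentile(ey[y],[2,98]))
    cv2.imwrite(f'pics/{n}5.png',c['img'])
E
```

```text
pos [517.3 -46.9 164.8] rot [ 3.141 -0.     2.922] clock 16.075 j [-0.16  0.24  1.61  0.    1.29 -1.51] gap 31.2 F [ 0.5  0.5 -2.5]
shift [ 0.0005 -0.0001  0.0788] roll -0.0007803099530736546
wrist rim 1502 ((34.777442932128906, 112.72533416748047), (75.28114318847656, 172.52593994140625), 11.376038551330566) [13.3 61.4] [ 29.5 184.4]
wrist torch 6384 [481.7 -78.9  99.3] [549.6  -4.9 330.8] rack xy [-0.9 25.5] [28.4 97.8]
scene rim 195 ((31.93268585205078, 102.08129119873047), (65.20439910888672, 148.59449768066406), 0.7354168891906738) [ 0.4 64. ] [ 31.7 173.8]
scene torch 239 [503.2 -56.5 137.2] [541.5 -20.8 235.1] rack xy [15.9 52.1] [59.7 85.4]
top rim 44 ((31.05093002319336, 113.97904205322266), (73.03446197509766, 165.31263732910156), 9.050578117370605) [-17.4  59.2] [ 27.3 187.5]
top torch 30 [480.7 -57.9 145.2] [504.8 -25.  393.7] rack xy [-3.5 16.4] [48.5 74.2]
```

View pics/wrist5.png

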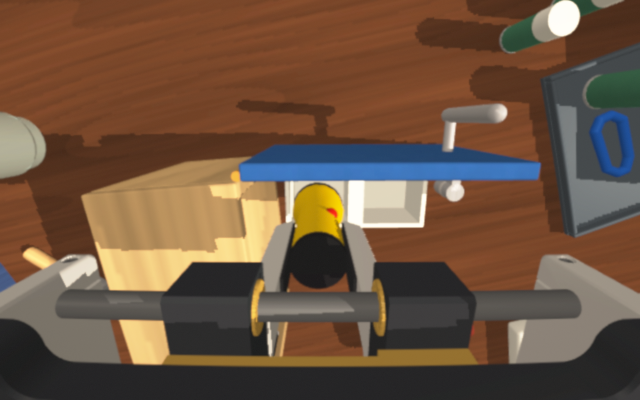

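The torch hangs upright over the bay nearer the hinge, at (320,200), and the other bay is clear at (393,200). Lowering it.

Emit:
arm_command --pt "-1 0.0005 0 0.03 0" --pt "-1 0 0 0.025 0" --pt "-1 0 0 0.015 0" --pt "-1 0 0 0.008 0" --pt "-1 0 0 0 0" --pt "-1 0 0 0 0"

```text
clock: 16.98
eef_pos: [517.2, -47.2, 87.6]
eef_rot: [3.142, 0.001, 2.923]
wrist_force: [0.5, 0.3, -2.4]
finger_gap: 31.1
finger_force: 20.0
```

Emit:
arm_command --pt "-1 0 0 0.003 0" --pt "-1 0 0 0 0"

```text
clock: 17.23
eef_pos: [516.9, -47.2, 84.0]
eef_rot: [3.142, 0.0, 2.922]
wrist_force: [-0.3, -0.6, -1.6]
finger_gap: 30.9
finger_force: 20.0
```

Emit:
arm_command --pt "-1 0 0 0.002 0" --pt "-1 0 0 0 0"

```text
clock: 17.48
eef_pos: [517.8, -47.8, 83.7]
eef_rot: [-3.141, 0.003, 2.922]
wrist_force: [-4.4, -2.8, 15.1]
finger_gap: 31.2
finger_force: 20.0
```

Emit:
arm_command --pt "0.1 0 0 0 0" --pt "0.1 0 0 0 0" --pt "0.1 0 0 -0.026 0" --pt "0.1 0 0 -0.04 0" --pt "0.1 0 0 -0.04 0" --pt "0.6 0.0144 0.0456 0 0" --pt "0.6 0.0144 0.0456 0 0" --pt "0.6 0.0144 0.0456 0 0" --pt "0.6 0.0144 0.0456 0 0" --pt "0.6 0.0144 0.0456 0 0" --pt "0.6 0.0144 0.0456 0 0" --pt "0.6 0.0144 0.0456 0 0" --pt "0.6 0.0144 0.0456 0 0" --pt "0.6 0 0 0 0" --pt "0.6 0 0 0 0"

```text
clock: 19.35
eef_pos: [483.6, 333.5, 187.5]
eef_rot: [-3.141, -0.0, 2.923]
wrist_force: [-0.5, -0.4, 0.6]
finger_gap: 75.1
finger_force: 0.0
```

```bash
python3 - <<'E'
from h import *
delta((484.5,334,41),2.923)
np.set_printoptions(precision=1,suppress=True)
h=np.array([474.2,-100.4]);a=1.352; d=np.array([np.cos(a),np.sin(a)]);x=np.array([d[1],-d[0]])
c=cam('wrist'); cw=c
for n in('wrist','scene','top'):
    c=cw if n=='wrist' else cam(n); P=cloud(c); X,Y,Z=np.moveaxis(P,2,0); hsv=cv2.cvtColor(c['img'],cv2.COLOR_BGR2HSV)
    ex=(P[...,:2]-h)@x; ey=(P[...,:2]-h)@d
    w=(hsv[...,1]<60)&(hsv[...,2]>120)&(Z>105)&(Z<117)&(np.hypot(X-484,Y-334)<35)
    if w.sum(): print(n,'spray top',w.sum(),P[w].min(0),P[w].max(0))
    t=(np.hypot(X-517,Y+47)<40)&(Z>120)&(Z<175)&(ex>5)
    if t.sum(): print(n,'torch',t.sum(),'z',np.percentile(Z[t],95),'ex',np.percentile(ex[t],[3,97]),'ey',np.percentile(ey[t],[3,97]))
    b=(hsv[...,0]>100)&(hsv[...,0]<125)&(hsv[...,1]>120)&(Z>160)&(Z<190)&(X>430)&(X<580)&(Y>-110)&(Y<150)
    if b.sum()>20:
        u=cv2.fitLine(P[b][:,:2].astype(np.float32),cv2.DIST_HUBER,0,.01,.01).ravel(); print(n,'phi',np.arctan2(u[1],u[0])%np.pi,u[2:])
cv2.imwrite('pics/scene6.png',cam('scene')['img'][100:350,150:500].repeat(2,0).repeat(2,1))
E
```

```text
pos [483.6 333.5 187.5] rot [-3.141 -0.     2.923] clock 19.35 j [ 0.54  0.37  1.38 -0.    1.39 -0.81] gap 75.1 F [-0.5 -0.4  0.6]
shift [-0.0009  0.0008  0.1465] roll -0.0002876854202598089
wrist spray top 1223 [462.  313.3 105. ] [504.4 355.3 111.7]
wrist phi 1.3621836 [487.2  24.2]
scene spray top 189 [463.4 312.7 105.2] [507.  355.8 113.9]
scene torch 153 z 160.69506268572155 ex [19.8 47.3] ey [50.9 80. ]
scene phi 1.3538759 [499.6  27.5]
top torch 120 z 163.65638713485677 ex [14.9 43.6] ey [45.8 73.3]
top phi 1.3496182 [490.1  13.8]
```

View pics/scene6.png

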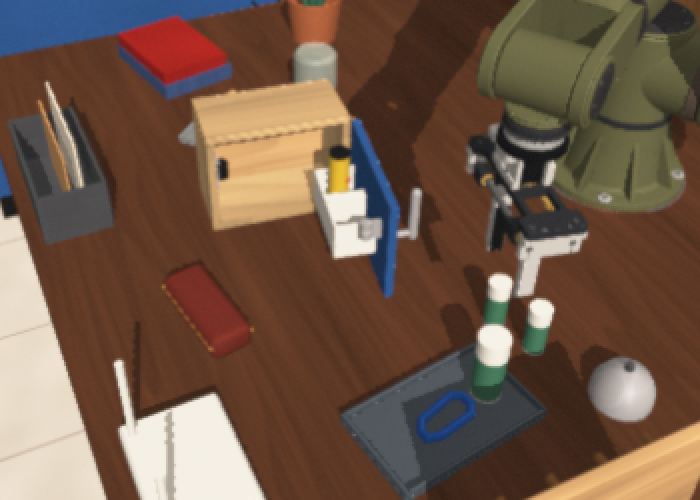

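The torch stands upright in its bay at (338,172), with its top at z ≈ 161 (50 + 110), and the door hasn't moved. The fingers are centred over the can at (490,360). Descending to it.

Emit:
arm_command --pt "0.6 0 0.001 0.05 0" --pt "0.6 0 0 0.05 0" --pt "0.6 0 0 0.03 0" --pt "0.6 0 0 0.0165 0" --pt "0.6 0 0 0 0" --pt "-1 0 0 0 0" --pt "-1 0 0 0 0" --pt "-1 0 0 0 0" --pt "-1 0 0 0 0" --pt "-1 0 0 0 0" --newtons 20

```text
clock: 20.8
eef_pos: [484.0, 335.0, 41.7]
eef_rot: [3.141, 0.0, 2.923]
wrist_force: [0.4, 0.5, 3.1]
finger_gap: 42.1
finger_force: 20.0
```

Emit:
arm_command --pt "-1 0 0 -0.04 0" --pt "-1 0 0 -0.05 0" --pt "-1 0 0 -0.05 0" --pt "-1 0 0 -0.058 0" --pt "-1 -0.0164 -0.0415 0 0" --pt "-1 -0.0164 -0.0415 0 0" --pt "-1 -0.0164 -0.0415 0 0" --pt "-1 -0.0164 -0.0415 0 0" --pt "-1 -0.0164 -0.0415 0 0" --pt "-1 -0.0164 -0.0415 0 0" --pt "-1 -0.0164 -0.0415 0 0" --pt "-1 0 0 0 0" --pt "-1 0 0 0 0"

```text
clock: 22.42
eef_pos: [532.6, 26.8, 239.1]
eef_rot: [3.141, -0.001, 2.922]
wrist_force: [0.4, 0.1, -1.4]
finger_gap: 41.7
finger_force: 20.0
```

```bash
python3 - <<'E'
from h import *
delta((533.1,26.3,84),2.923)
h=np.array([474.2,-100.4]);a=1.352; d=np.array([np.cos(a),np.sin(a)]);x=np.array([d[1],-d[0]])
for n in('scene','wrist'):
    c=cam(n); P=cloud(c); X,Y,Z=np.moveaxis(P,2,0); hsv=cv2.cvtColor(c['img'],cv2.COLOR_BGR2HSV)
    g=(hsv[...,0]>55)&(hsv[...,0]<95)&(hsv[...,1]>80)&(np.hypot(X-533,Y-26)<50)&(Z>150)
    if g.sum(): print(n,'can',g.sum(),P[g].min(0),P[g].max(0))
E
```

```text
pos [532.6  26.8 239.1] rot [ 3.141e+00 -1.000e-03  2.922e+00] clock 22.425 j [-0.02  0.22  1.46  0.    1.46 -1.37] gap 41.7 F [ 0.4  0.1 -1.4]
shift [-0.0007 -0.0004  0.1551] roll -0.0006691430283880528
scene can 240 [521.73464364  20.48321802 208.76914914] [555.65600983  52.68685977 274.04252168]
wrist can 790 [510.89223106  13.23285288 211.37521532] [526.37704414  47.16913335 273.49907995]
```

Emit:
arm_command --pt "-1 -0.001 0 0.05 0" --pt "-1 0 0 0.04 0" --pt "-1 0 0 0.03 0" --pt "-1 0 0 0.02 0" --pt "-1 0 0 0.012 0" --pt "-1 0 0 0 0" --pt "-1 0 0 0 0"

```text
clock: 23.4
eef_pos: [534.2, 26.4, 88.2]
eef_rot: [3.141, 0.001, 2.923]
wrist_force: [-0.0, -0.2, -1.7]
finger_gap: 41.7
finger_force: 20.0
```

Emit:
arm_command --pt "-1 0 0 0.003 0" --pt "-1 0 0 0 0"

```text
clock: 23.65
eef_pos: [534.4, 26.0, 85.3]
eef_rot: [3.142, 0.002, 2.922]
wrist_force: [-0.0, -2.3, 5.5]
finger_gap: 42.0
finger_force: 20.0
```

Emit:
arm_command --pt "0.28 0 0 0 0" --pt "0.28 0 0 0 0" --pt "0.28 0 0 -0.02 0" --pt "0.28 0 0 -0.045 0" --pt "0.28 0 0 -0.05 0" --pt "0.28 0 0 0 0.1743" --pt "0.28 0 0 0 0.1743" --pt "0.28 0 0 0 0.1743" --pt "-0.36 0 0 0 0.1743" --pt "-0.36 0 0 0 0.1743" --pt "-0.36 0 0 0 0.1743" --pt "-0.36 0 0 0 0.1743" --pt "-0.36 0 0 0 0.1743" --pt "-0.36 0 0 0 0.1743" --pt "-0.36 0 0 0 0"

```text
clock: 25.52
eef_pos: [533.7, 26.3, 199.2]
eef_rot: [-3.141, 0.0, 1.355]
wrist_force: [-0.2, -0.3, -0.0]
finger_gap: 30.1
finger_force: 0.0
```

```bash
python3 - <<'E'
from h import *
np.set_printoptions(precision=2,suppress=True)
delta((466.8,97.8,200),1.354)
h=np.array([474.2,-100.4])
for n in('scene','top'):
    c=cam(n); P=cloud(c); X,Y,Z=np.moveaxis(P,2,0); hsv=cv2.cvtColor(c['img'],cv2.COLOR_BGR2HSV)
    b=(hsv[...,0]>100)&(hsv[...,0]<125)&(hsv[...,1]>120)&(Z>160)&(Z<190)&(X>430)&(X<580)&(Y>-110)&(Y<150)
    if b.sum()>20:
        u=cv2.fitLine(P[b][:,:2].astype(np.float32),cv2.DIST_HUBER,0,.01,.01).ravel(); print(n,'phi',np.arctan2(u[1],u[0])%np.pi,u[2:])
    a=1.352; d=np.array([np.cos(a),np.sin(a)]);x=np.array([d[1],-d[0]])
    ex=(P[...,:2]-h)@x; ey=(P[...,:2]-h)@d
    for nm,y0 in(('torch',61.5),('can',136.5)):
        t=(abs(ey-y0)<35)&(ex>5)&(ex<60)&(Z>120)&(Z<172)
        if t.sum(): print(n,nm,t.sum(),'z',np.percentile(Z[t],95),'ex',np.percentile(ex[t],[3,97]),'ey',np.percentile(ey[t],[3,97]))
    hb=(ex>-62)&(ex<-36)&(ey>170)&(ey<215)&(Z>95)&(Z<178)
    if hb.sum(): print(n,'bar',hb.sum(),P[hb].mean(0))
    if n=='scene': cv2.imwrite('pics/scene7.png',c['img'][100:350,150:500].repeat(2,0).repeat(2,1))
E
```

```text
pos [533.7  26.3 199.2] rot [-3.14  0.    1.35] clock 25.525 j [-0.02  0.24  1.52  0.    1.38  0.2 ] gap 30.1 F [-0.2 -0.3 -0. ]
shift [ 0.06 -0.08 -0.  ] roll 0.000964709078946413
scene phi 1.3558404 [499.6   25.57]
scene torch 154 z 161.03970212710558 ex [18.21 47.44] ey [50.33 79.32]
scene can 226 z 155.82399907855043 ex [15.02 52.64] ey [122.36 159.14]
scene bar 110 [471.96 102.95 135.59]
top phi 1.3474754 [480.3  -29.97]
top torch 27 z 164.73978997130214 ex [20.65 43.55] ey [44.46 53.75]
```

View pics/scene7.png

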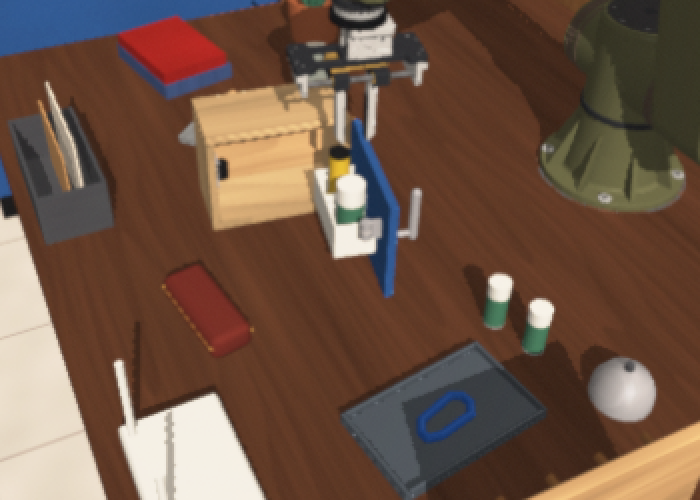

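Both items stand upright in the rack, torch at (338,172) and can at (350,200), with tops at 161 and 156 mm. The door is still open. I'll regrip the handle.

Emit:
arm_command --pt "-0.36 0.028 -0.04 0 0" --pt "-0.36 0.0276 -0.0403 0 0" --pt "-0.36 0 0 0 0" --pt "-0.36 0 0 0.035 0" --pt "-0.36 0 0 0.035 0" --pt "-0.36 0 0 0.03 0" --pt "-0.36 0 0 0 0" --pt "-1 0 0 0 0" --pt "-1 0 0 0 0" --pt "-1 0 0 0 0" --newtons 30

```text
clock: 26.88
eef_pos: [468.1, 97.8, 100.6]
eef_rot: [3.139, -0.001, 1.354]
wrist_force: [-0.1, -1.2, 6.9]
finger_gap: 13.4
finger_force: 30.0
```

Emit:
arm_command --pt "-1 0.0011 0.0048 0 0.025" --pt "-1 0.0022 0.0097 0 0.05" --pt "-1 0.0022 0.0097 0 0.05" --pt "-1 0.0022 0.0097 0 0.05" --pt "-1 0.0022 0.0097 0 0.05" --pt "-1 0.0022 0.0097 0 0.05" --pt "-1 0.0022 0.0097 0 0.05" --pt "-1 0.0022 0.0097 0 0.05" --pt "-1 0.0022 0.0097 0 0.05" --pt "-1 0.0022 0.0097 0 0.05" --pt "-1 0.0022 0.0097 0 0.05" --pt "-1 0.0022 0.0097 0 0.05" --pt "-1 0.0022 0.0097 0 0.05" --pt "-1 0.0022 0.0097 0 0.05" --pt "-1 0.0022 0.0097 0 0.05" --pt "-1 0.0022 0.0097 0 0.05" --pt "-1 0.0022 0.0097 0 0.05" --pt "-1 0.0022 0.0097 0 0.05" --pt "-1 0.0022 0.0097 0 0.05" --pt "-1 0.0022 0.0097 0 0.05"

```text
clock: 29.38
eef_pos: [634.9, 15.0, 100.6]
eef_rot: [3.141, -0.001, 0.377]
wrist_force: [-4.4, -2.9, 6.7]
finger_gap: 13.6
finger_force: 30.0
```

```bash
cat > st.py <<'E'
from h import *
s=manip.read_state()
th=s['eef_rot'][2]+.146
h=np.array([474.2,-100.4]); p=s['eef_pos'][:2]-h
print('door angle est',np.arctan2(p[1],p[0])+.146-np.arctan2(49,192),np.hypot(*p),'yaw based',th,s['wrist_force'],s['moment'])
delta((671.6,-78.9,s['eef_pos'][2]),-.146)
E
python3 st.py
```

```text
door angle est 0.5188345660077309 197.84997099532023 yaw based 0.5232305191701473 [-4.38909624 -2.88934487  6.6576874 ] [-0.49417844  1.01046762 -0.12622331]
pos [634.9  15.  100.6] rot [ 3.141e+00 -1.000e-03  3.770e-01] clock 29.375 j [-0.03  0.55  1.34 -0.    1.26  1.16] gap 13.6 F [-4.4 -2.9  6.7]
shift [-5.000e-04  1.008e-01  1.000e-04] roll 0.5232305191701472
```

Emit:
arm_command --pt "-1 0.0022 0.0097 0 0.05" --pt "-1 0.0022 0.0097 0 0.05" --pt "-1 0.0022 0.0097 0 0.05" --pt "-1 0.0022 0.0097 0 0.05" --pt "-1 0.0022 0.0097 0 0.05" --pt "-1 0.0022 0.0097 0 0.05" --pt "-1 0.0022 0.0097 0 0.05" --pt "-1 0.0022 0.0097 0 0.05" --pt "-1 0.0011 0.0048 0 0.025" --pt "-1 0.0011 0.0048 0 0.025" --pt "-1 0.0011 0.0048 0 0.025" --pt "-1 0.0011 0.0048 0 0.025" --pt "-1 0 0 0 0" --pt "-1 0 0 0 0"

```text
clock: 31.12
eef_pos: [670.2, -77.3, 100.6]
eef_rot: [3.14, -0.0, -0.122]
wrist_force: [-7.2, -7.0, 6.9]
finger_gap: 13.8
finger_force: 30.0
```

```bash
python3 st.py
```

```text
door angle est 0.013537486382415032 197.4034220326317 yaw based 0.024095855869158717 [-7.22512026 -7.03307355  6.88907172] [-1.30367074  1.40991194 -0.01618756]
pos [670.2 -77.3 100.6] rot [ 3.14  -0.    -0.122] clock 31.125 j [-0.17  0.64  1.2  -0.    1.31  1.52] gap 13.8 F [-7.2 -7.   6.9]
shift [0.0015 0.0014 0.    ] roll 0.024095855869158633
```

Emit:
arm_command --pt "-1 0.0015 0.002 0 0.024" --pt "-1 0 0 0 0" --pt "-0.36 0 0 0 0" --pt "-0.36 0 0 0 0" --pt "-0.36 0 0 -0.03 0" --pt "-0.36 0 0 -0.05 0" --pt "-0.36 0 0 -0.06 0" --pt "-0.36 -0.04 -0.04 -0.04 0" --pt "-0.36 -0.04 -0.04 0 0" --pt "-0.36 -0.04 -0.04 0 0" --pt "-0.36 -0.04 -0.04 0 0" --pt "-0.36 -0.04 -0.04 0 0" --pt "-0.36 0 0 0 0" --pt "-0.36 0 0 0 0"

```text
clock: 32.88
eef_pos: [506.4, 144.3, 275.6]
eef_rot: [-3.142, -0.0, -0.145]
wrist_force: [-0.1, -1.0, -1.1]
finger_gap: 30.4
finger_force: 0.0
```

```bash
python3 - <<'E'
from h import *
c=cam('scene'); P=cloud(c);hsv=cv2.cvtColor(c['img'],cv2.COLOR_BGR2HSV);X,Y,Z=np.moveaxis(P,2,0)
m=(hsv[...,0]>100)&(hsv[...,0]<125)&(hsv[...,1]>130)&(X>450)&(X<720)&(Y<20)&(Z>20)
u=cv2.fitLine(P[m][:,:2].astype(np.float32),cv2.DIST_HUBER,0,.01,.01).ravel(); print('door dir',u,np.arctan2(u[1],u[0]),'start: 1,-.1443 (x590.7,y-102)')
hb=(np.hypot(X-669,Y+78)<22)&(Z>100)&(Z<172); print('bar',P[hb].mean(0),'was 673.4,-73.5')
cv2.imwrite('pics/scene8.png',c['img'][100:350,150:500].repeat(2,0).repeat(2,1))
E
```

```text
door dir [ 3.9461311e-03 -9.9999219e-01  5.9174969e+02 -7.6176074e+02] -1.5668502 start: 1,-.1443 (x590.7,y-102)
bar [673.32578397 -72.86281923 137.26848375] was 673.4,-73.5
```

View pics/scene8.png

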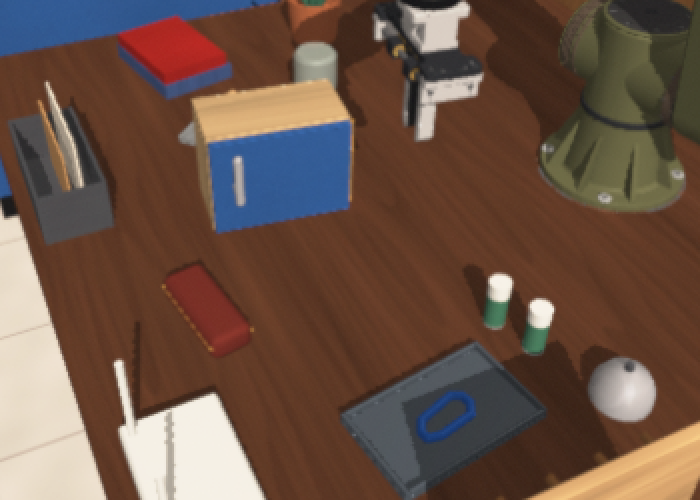

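The door is flush shut at (280,180), and the handle bar is back within 1 mm of where it started. The gripper is clear and nothing else has moved. Handing in.

```bash
python3 -c "
from h import *
print(ticket.sign_off())"
```

```text
the job is handed in; nothing more can be done
None
```

The job is handed in: the torch and the spray can were standing one in each rack bay before closing, the cabinet door is snapped shut, and nothing else on the shelf visibly moved (the sign-off returned no verdict, and I couldn't see inside once the door was shut).

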